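# Nest the last domed tasting-dish cover

## Robot

A 7-joint arm with a two-finger parallel gripper is mounted at the origin on a cart in front of the work surface, level with it; the furniture and walls round the work are solid. World frame = base frame: x ahead of the robot, y to its left, z up, the work surface at z = 0. Lengths are in m, angles in rad, forces in N, time in s.
With the tool pointing down it reaches from about 0.4 to 0.85 m from the base axis. Payload 10.4 kg.
Tool frame: the origin (TCP) lies between the finger pads; the fingertips stand ahead of it and the grasp point (between the pads) lies 5 mm behind it (manip.tip_extent is the z of the fingertips in the tool frame, in m); z points along the fingers, y is the line along which they close (so a half turn about z gives the same grasp; the last joint's range is limited). The gripper opens to 85 mm and grips with 20 to 120 N. Pads are 22 mm wide; open, the fingers measure 114 mm over their backs; the gripper's body (76 mm by 85 mm) begins 54 mm behind the grasp point. The pads swing forward as they close: fully open they stand 13 mm farther back than shut.
Start: joints at [1.096, 0.332, -0.065, 1.46, 0.022, 1.35, -0.088], TCP at [0.273, -0.562, 0.245] pointing down, gripper open.
Joint ranges: [-2.6, 2.6], [-0.5, 2.12], [-1.47, 1.34], [0.16, 2.42], [-1.27, 4.41], [0.06, 2.06], [-2.6, 2.6]. Speed limits (rad/s): [2.22, 2.22, 2.79, 2.79, 3.14, 3.14, 3.14].

## Interface

Orientations are given as a unit quaternion [x, y, z, w].
In Python, from workcell import status, viewer, manip gives the robot as it stands.
- The arm moves only by the tool play_rows, never from a script. Its argument "plan" is one flat list of numbers, 7 for each row, row after row: the turn, a rotation vector about the tool's x, y, z in degrees, then the shift along the tool's x, y, z in m, then the opening, from 0 (shut) to 1 (fully open). In form: [ax, ay, az, dx, dy, dz, grip, ax, ay, az, dx, dy, dz, grip, ...]. A call has 1 to 20 rows; each row is the pose to reach, as a shift and turn from the pose commanded when the call began, along the tool's axes at that moment; what a row does not reach only later rows make up. A row lasts 1/8 s, in which the tool goes at most 62.5 mm and 10.7 degrees, less where a joint would pass 70% of its speed; a pose out of reach is approached as far as the arm can. A call with a gripper value outside its range is refused whole. The fingers move at their own pace and stop on an object; "squeeze" is the grip in N (left out, the last holds). Time passes only in rows, so rows that repeat a pose let the fingers close. It gives the time, the measured TCP pose, the force, the opening and the grip force at its end, in the units of the state.
- status.get_obs(): the state, without advancing time (a new reading comes with each control period).
- viewer.camera(name): name is "scene" or "top" or "wrist"; returns the picture (384x512x3 uint8, red, green, blue); there is no depth.
- viewer.camera_model(name): a dict with "fx", "fy", "cx", "cy" (pixels), "R" (3x3) and "t" (3): a world point X has camera coordinates R X + t. Camera axes: x right, y down, z forward; pixel columns grow to the right and rows downward; lengths in m; the calibration is good to about 2 mm. A picture is of the moment at which its call begins: read the wrist's pose just before it. camera_model takes no time and is no camera call; for the wrist camera it gives the pose at the moment of the call.
- manip.hand_in(): hands the job in; it is judged then, once.
The state is a dict: "clock": time; "joint_pos": joint angles; "joint_velocities": joint speeds; "tau": joint torques, N m; "position": TCP position; "ee_rot": TCP orientation; "ft_force": force on the tool from outside, world axes, zero at the start; "torque": the same for the moment, N m; "grip_width": opening from 0.0 (shut) to 1.0 (fully open); "grasp_force": force on a finger pad.
Only numpy, scipy, OpenCV 4.12 (cv2) and the standard library are available. Lean on these libraries where they do the work, as an engineer would, in place of code of your own. Each camera call takes 0.05 s, during which the arm holds its last target. There are 200 camera calls.

## Task

Finish putting the domed tasting-dish covers away as one nest, hollow side up: take the small red-rimmed cover off its sloping cradle and set it level inside the yellow-rimmed medium one, which already sits in the large blue-rimmed one. Lower it in gently, without dropping it, until its crown rests on the bottom of the medium cover, and let go. Leave the other two nested about where they stand, and the jars and tape roll undisturbed.

Things in the scene. Friction and masses are not known exactly. Their poses are not given: they have to be found in the camera images.
- large_cover: large steel dome, blue rim, no knob, 36 mm high, 350 g. Origin: centre of the crown's outer face; z: along its axis out of the hollow, to the rim. Pinchable rim band 15 mm tall, 9 mm thick (radii 55 to 64 mm). Wall below 3 mm, rounding in to a flat crown 64 mm across, 4 mm thick. Stands loose and level, hollow up: bottom of the nest
- medium_cover: medium steel dome, yellow rim, no knob, 44 mm high, 200 g. Origin: centre of the crown's outer face; z: along its axis out of the hollow, to the rim. Pinchable rim band 15 mm tall, 9 mm thick (radii 39 to 48 mm). Wall below 3 mm, rounding in to a flat crown 52 mm across, 4 mm thick. Rests loose in the large one, hollow up; its rim is 12 mm above that one's
- small_cover: small steel dome, red rim, no knob, 52 mm high, 100 g. Origin: centre of the crown's outer face; z: along its axis out of the hollow, to the rim. Pinchable rim band 15 mm tall, 9 mm thick (radii 25 to 34 mm). Wall below 3 mm, rounding in to a flat crown 40 mm across, 4 mm thick. Starts on the cradle. Seated in the medium one, its origin is 4 mm and its rim 12 mm above that one's; 5 mm side play
- cradle: fixed wooden cradle of the small cover, 94 x 74 mm, about 60 high; origin: centre of its underside. Seat (centre x +20, z 42 mm) slopes 27 degrees down toward its -x, so the cover's z leans about 27 degrees toward the cradle's -x. Two 22 mm steel posts stop the cover on the low side; it comes off freely along its own axis
- honey_jar: bystander: honey jar with a cream lid, 60 mm across, 92 mm high, loose; origin at the centre of its underside
- grey_lid_jar: bystander: amber jar with a grey lid, 70 mm across, 86 mm high, loose; origin at the centre of its underside
- paper_tape: bystander: roll of pale tape lying flat, 66 mm across, 24 mm high, loose; origin at the centre of its underside
- clip_jar_b: bystander: fixed clip-top jar beyond the work, 91 mm across, up to 190 mm high; origin at the centre of its underside. Other fixed obstacles (world, m): crate x 0.42 to 0.80, y -0.62 to -0.22, up to z 0.23; roof post x 0.16 to 0.26, y 0.11 to 0.21, floor to roof; scale x 0.50 to 0.76, y 0.11 to 0.35, up to z 0.22
There are look-alikes about, which are no part of the job. What is shaped like the small_cover but turquoise is not meant.

How it is judged:
By the outcome, as a careful person would: the job done as asked, in the order asked, and still so for the second after the job is handed in, with the robot touching nothing.
It also fails if it takes over 40 s, if anything falls off the work surface, if the arm or the gripper's body presses on something with over 40 N, if the wrist force passes 120 N, or if a joint passes its speed limit or range.

## Working session

There is one attempt and no reset: what is moved stays moved. The work goes in short steps, Python scripts to look and compute and a tool call to move; the robot and the scene stay as the last step left them, time stands still between calls to the robot, and variables do not carry over. Pictures are saved under pics/ and viewed, at most 10 in all, crops included, and the job is handed in when it is done.

Besides the shell and the picture viewer there is one more tool, called after "Call:" as name(argument=value, ...) on one line, values as JSON. play_rows: Moves the arm, as the interface text tells. Its arguments: {"type":"object","properties":{"plan":{"type":"array","items":{"type":"number"}},"squeeze":{"type":"number"}},"required":["plan"]}

```bash
mkdir -p pics; ls; python3 - <<'E'
from workcell import status, viewer, manip
import cv2,numpy as np
print(status.get_obs(), manip.tip_extent)
for n in("scene","top"):
    im=viewer.camera(n); cv2.imwrite(f"pics/{n}0.png",cv2.resize(im[:,:,::-1],(800,600),interpolation=cv2.INTER_CUBIC))
    cv2.imwrite(f"{n}_raw.png",im[:,:,::-1])
    print(n,viewer.camera_model(n))
E
```

```text
pics
{'clock': 0.0, 'joint_pos': array([ 1.09638637,  0.3328653 , -0.06465853,  1.46095217,  0.02161545,
        1.34990311, -0.08848531]), 'joint_velocities': array([-0.00067905, -0.00138713,  0.0002948 ,  0.00027525,  0.00059472,
       -0.00086516,  0.00048001]), 'tau': array([ 1.05252755e-04, -6.25452161e+01,  4.88950917e-02, -3.91602838e+01,
        1.61572709e-02,  9.83221427e-03, -2.39776728e-05]), 'position': array([ 0.27268319, -0.5619773 ,  0.24451475]), 'ee_rot': array([ 9.74591541e-01,  2.23988428e-01, -2.06768918e-04, -6.85698516e-04]), 'ft_force': array([-0.64476802, -0.01622942, -0.51225946]), 'torque': array([ 0.02731501,  0.04904556, -0.01335333]), 'grasp_force': 0.0, 'grip_width': 1.000517052839495} 0.014
scene {'fx': 373.6483465219875, 'fy': 373.6483465219875, 'cx': 259.0298828842013, 'cy': 191.68650247302892, 'R': array([[ 0.90558523,  0.42390933,  0.01470636],
       [ 0.34078204, -0.70648388, -0.62028068],
       [-0.25255296,  0.56672868, -0.78424206]]), 't': array([-0.59089885, -0.12762317,  1.02025272])}
top {'fx': 347.8182938913117, 'fy': 347.8182938913117, 'cx': 256.7590071406033, 'cy': 194.85933003167878, 'R': array([[ 0.00606473, -0.99971758,  0.0229779 ],
       [-0.99588194, -0.00811685, -0.09029556],
       [ 0.09045657, -0.02233565, -0.9956499 ]]), 't': array([0.05245845, 0.63331482, 0.86889054])}
```

View pics/scene0.png

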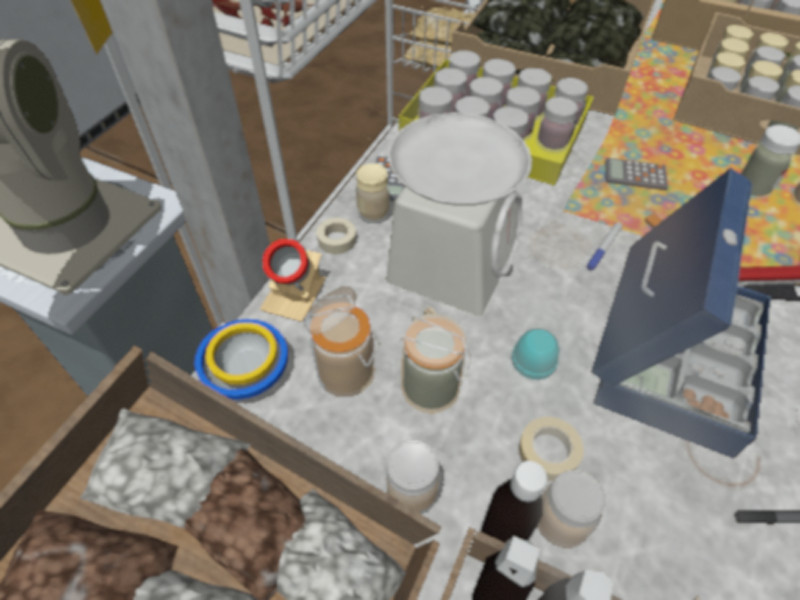

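View pics/top0.png

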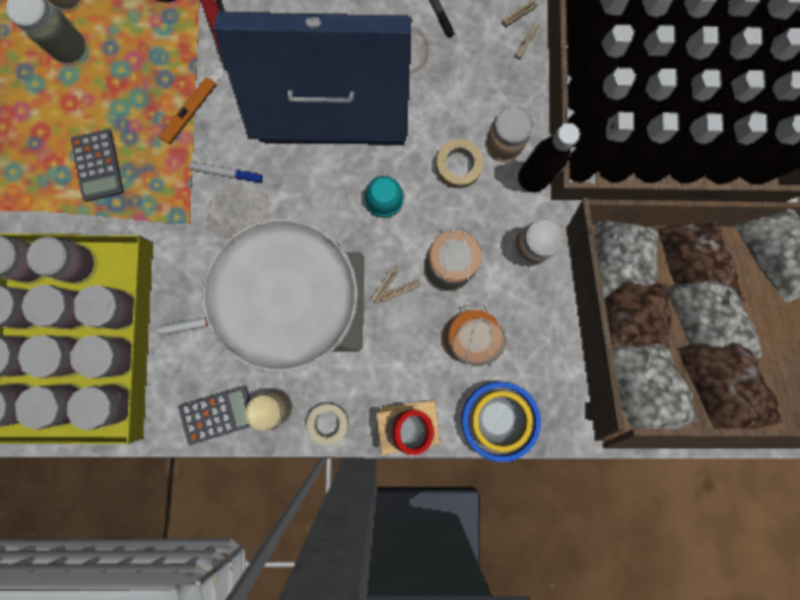

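The scene view shows the red rim at about (286,260), the nest at (241,357) and clip jars beside both. The top view (800 px scale) shows red at (413,432), the nest at (500,420), and the tape at (328,424). The turquoise decoy is at (384,196). I'll fit the rim bands to the colour masks in both views.

```bash
cat > fit.py <<'E'
import cv2,numpy as np
from scipy.optimize import least_squares
from workcell import viewer
DIR=np.array([[np.cos(a),np.sin(a)] for a in np.linspace(0,2*np.pi,48,endpoint=False)])
HSV={'red':[((0,150,60),(6,255,255)),((174,150,60),(180,255,255))],'yellow':[((22,170,90),(32,255,255))],'blue':[((106,180,90),(118,255,255))]}
SZ={'red':(.034,.052),'yellow':(.048,.044),'blue':(.064,.036)}
def proj(m,X):
    c=X@np.array(m['R']).T+m['t']; return c[:,:2]/c[:,2:]*[m['fx'],m['fy']]+[m['cx'],m['cy']]
def mask(im,col,roi):
    h=cv2.cvtColor(im,cv2.COLOR_RGB2HSV); k=sum(cv2.inRange(h,np.array(a),np.array(b)) for a,b in HSV[col])
    o=np.zeros_like(k); x0,y0,x1,y1=roi; o[y0:y1,x0:x1]=k[y0:y1,x0:x1]; return o
def band(p,r,h):
    ax=np.array([p[3],p[4],0]); ax[2]=np.sqrt(1-ax@ax)
    u=np.cross(ax,[0,1,0]);u/=np.linalg.norm(u);v=np.cross(ax,u)
    t=np.linspace(0,2*np.pi,90)[:,None]; c=r*(np.cos(t)*u+np.sin(t)*v)
    return np.vstack([p[:3]+c+ax*h,p[:3]+c+ax*(h-.015)])
def fit(col,obs,p0,free):
    r,h=SZ[col]; S=[]
    for m,k in obs:
        ys,xs=np.nonzero(k); S.append((np.c_[xs,ys]@DIR.T).max(0))
    def full(q): p=np.array(p0,float);p[free]=q;return p
    def f(q):
        P=band(full(q),r,h); return np.concatenate([(proj(m,P)@DIR.T).max(0)-.3-s for (m,_),s in zip(obs,S)])
    s=least_squares(f,np.array(p0)[free],loss='soft_l1',x_scale=.01)
    return full(s.x),np.abs(s.fun).mean()
E
python3 - <<'E'
from fit import *
ims={n:cv2.imread(f'{n}_raw.png')[:,:,::-1].copy() for n in('scene','top')}
M={n:viewer.camera_model(n) for n in ims}
ROI={'red':{'scene':(160,145,205,185),'top':(240,250,290,300)},'yellow':{'scene':(115,195,195,260),'top':(290,240,350,300)},'blue':{'scene':(115,195,195,260),'top':(290,240,350,300)}}
for c in HSV:
    k={n:mask(ims[n],c,ROI[c][n]) for n in ims}
    print(c,{n:(int((k[n]>0).sum()),cv2.boundingRect(k[n])) for n in k})
    for free in ([0,1,2],[0,1,2,3,4]):
      for views in (['scene','top'],['top'],['scene']):
        if len(views)==1 and free!=[0,1,2] : continue
        p,e=fit(c,[(M[n],k[n]) for n in views],[.4,-.1,.02,0,0],free); print(free,views,p.round(4),e.round(2))
E
```

```text
red {'scene': (312, (168, 153, 29, 29)), 'top': (330, (251, 262, 27, 29))}
[0, 1, 2] ['scene', 'top'] [0.4346 0.0403 0.0361 0.     0.    ] 0.74
[0, 1, 2] ['top'] [ 0.4286  0.0383 -0.008   0.      0.    ] 0.2
[0, 1, 2] ['scene'] [0.4346 0.0401 0.0368 0.     0.    ] 0.74
[0, 1, 2, 3, 4] ['scene', 'top'] [ 0.4262  0.0414  0.0366  0.1821 -0.0189] 0.61
yellow {'scene': (485, (132, 208, 45, 38)), 'top': (346, (303, 251, 38, 38))}
[0, 1, 2] ['scene', 'top'] [ 0.4465 -0.1043  0.0007  0.      0.    ] 0.79
[0, 1, 2] ['top'] [ 0.4433 -0.1102 -0.023   0.      0.    ] 0.14
[0, 1, 2] ['scene'] [ 0.4274 -0.0878 -0.0337  0.      0.    ] 0.36
[0, 1, 2, 3, 4] ['scene', 'top'] [ 0.4512 -0.1073  0.002  -0.1227  0.083 ] 0.53
blue {'scene': (404, (125, 207, 59, 48)), 'top': (403, (296, 245, 49, 50))}
[0, 1, 2] ['scene', 'top'] [ 0.4439 -0.1046 -0.0058  0.      0.    ] 1.09
[0, 1, 2] ['top'] [ 0.4412 -0.111  -0.0306  0.      0.    ] 0.14
[0, 1, 2] ['scene'] [ 0.4248 -0.0881 -0.0387  0.      0.    ] 0.69
[0, 1, 2, 3, 4] ['scene', 'top'] [ 0.4464 -0.1081 -0.0039 -0.0751  0.1364] 0.82
```

```bash
python3 - <<'E'
import cv2,numpy as np
a=cv2.imread('scene_raw.png')[140:265,110:200]; b=cv2.imread('top_raw.png')[235:300,230:355]
a=cv2.resize(a,None,fx=4,fy=4,interpolation=cv2.INTER_CUBIC); b=cv2.resize(b,None,fx=3.5,fy=3.5,interpolation=cv2.INTER_CUBIC)
o=np.zeros((600,800,3),np.uint8); o[:500,:360]=a; o[:b.shape[0],362:362+b.shape[1]]=b[:,:438]; cv2.imwrite('pics/crop1.png',o)
E
```

```text
(no output)
```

View pics/crop1.png

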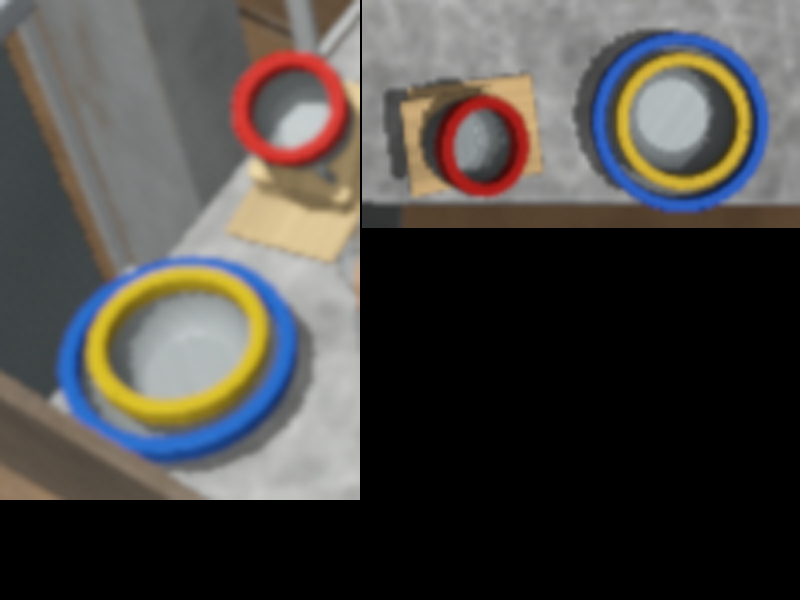

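The crops show the red cover opening toward the nest (leaning to world -y). The scene's full rims are visible. I'll refit with looser masks, a blur margin and the known heights and tilt.

```bash
python3 - <<'E'
from fit import *
import fit as F
F.HSV={'red':[((0,110,50),(8,255,255)),((170,110,50),(180,255,255))],'yellow':[((21,120,60),(34,255,255))],'blue':[((102,130,60),(122,255,255))]}
ims={n:cv2.imread(f'{n}_raw.png')[:,:,::-1].copy() for n in('scene','top')}
M={n:viewer.camera_model(n) for n in ims}
ROI={'red':{'scene':(160,145,205,185),'top':(240,250,290,300)},'yellow':{'scene':(125,200,182,250),'top':(290,240,350,300)},'blue':{'scene':(115,195,195,260),'top':(290,240,350,300)}}
def run(c,views,build,q0):
    r,h=SZ[c]; obs=[]
    for n in views:
        ys,xs=np.nonzero(mask(ims[n],c,ROI[c][n])); obs.append((M[n],(np.c_[xs,ys]@DIR.T).max(0)))
    nv=len(q0)
    def f(q):
        P=band(build(q),r,h); return np.concatenate([(proj(m,P)@DIR.T).max(0)-s-q[nv+i]*.1*100 for i,(m,s) in enumerate(obs)])
    s=least_squares(f,list(q0)+[0]*len(views),loss='soft_l1',x_scale=.01); print(c,views,build(s.x).round(4),'margin',(s.x[nv:]*10).round(2),'err',np.abs(s.fun).mean().round(2))
for V in (['scene','top'],['top'],['scene']):
    run('yellow',V,lambda q:np.array([q[0],q[1],.004,0,0]),[.44,-.11])
    run('blue',V,lambda q:np.array([q[0],q[1],.0,0,0]),[.44,-.11])
    s=np.sin(np.radians(27)); run('red',V,lambda q:np.array([q[0],q[1],.042,s*np.cos(q[2]*10),s*np.sin(q[2]*10)]),[.43,.04,-.14])
run('yellow',['scene','top'],lambda q:np.array([q[0],q[1],q[2],0,0]),[.44,-.11,0])
run('red',['scene','top'],lambda q:np.array([q[0],q[1],q[2],q[3],q[4]]),[.43,.04,.04,.1,-.4])
# cradle top-view corners (base plate, z~0.01?) : crop->pixel
m=M['top'];C=np.array([[405,100],[530,76],[542,172],[412,194]],float);px=np.c_[(C[:,0]-362)/3.5+230,C[:,1]/3.5+235]
R=np.array(m['R']);t=np.array(m['t']);o=-R.T@t
for p in px:
    d=R.T@np.array([(p[0]-m['cx'])/m['fx'],(p[1]-m['cy'])/m['fy'],1]); print((o+d*(.0-o[2])/d[2]).round(3))
E
```

```text
yellow ['scene', 'top'] [ 0.4475 -0.1047  0.004   0.      0.    ] margin [0.88 0.29] err 0.35
blue ['scene', 'top'] [ 0.4452 -0.105   0.      0.      0.    ] margin [0.91 0.67] err 0.37
red ['scene', 'top'] [ 0.4295  0.0594  0.042   0.117  -0.4387] margin [0.46 0.74] err 0.15
yellow ['top'] [ 0.4466 -0.105   0.004   0.      0.    ] margin [0.3] err 0.18
blue ['top'] [ 0.4452 -0.1051  0.      0.      0.    ] margin [0.67] err 0.16
red ['top'] [ 0.4289  0.0594  0.042   0.1274 -0.4357] margin [0.74] err 0.12
yellow ['scene'] [ 0.4484 -0.1046  0.004   0.      0.    ] margin [0.9] err 0.32
blue ['scene'] [ 0.4453 -0.1048  0.      0.      0.    ] margin [0.91] err 0.58
red ['scene'] [ 0.43    0.0593  0.042   0.1099 -0.4405] margin [0.45] err 0.16
yellow ['scene', 'top'] [ 0.4473 -0.1047  0.0033  0.      0.    ] margin [0.87 0.28] err 0.34
red ['scene', 'top'] [ 0.429   0.0602  0.042   0.1254 -0.4555] margin [0.46 0.7 ] err 0.14
[0.455 0.093 0.   ]
[ 0.473 -0.     0.   ]
[ 0.403 -0.009  0.   ]
[0.386 0.087 0.   ]
```

```bash
python3 - <<'E'
from fit import *
M={n:viewer.camera_model(n) for n in('scene','top')}
def tri(ps,pt):
    ps,pt=np.array(ps)*.64,np.array(pt)*.64
    f=lambda X:np.r_[proj(M['scene'],X[None])[0]-ps,proj(M['top'],X[None])[0]-pt]
    s=least_squares(f,[.5,-.1,.05]);return s.x.round(3),np.abs(s.fun).max().round(1)
print('jarA lid',tri((341,328),(476,338)));print('jarB lid',tri((435,342),(456,256)))
print('tape',tri((336,234),(328,423)));print('cream',tri((372,175),(265,411)))
print('clip wire top A',tri((338,297),(477,310)))
import numpy as np
# grasp pose
o=np.array([.4293,.0597,.042]);a=np.array([.119,-.444,0]);a[2]=np.sqrt(1-a@a)
print('rim centre',(o+a*.052).round(4))
from scipy.spatial.transform import Rotation as R
from workcell import status
s=status.get_obs();T=R.from_quat(s['ee_rot']);print(T.as_matrix().round(3))
E
```

```text
jarA lid (array([ 0.58 , -0.051,  0.111]), np.float64(1.6))
jarB lid (array([ 0.701, -0.022,  0.117]), np.float64(1.0))
tape (array([0.439, 0.176, 0.016]), np.float64(0.4))
cream (array([0.466, 0.263, 0.089]), np.float64(0.5))
clip wire top A (array([ 0.599, -0.051,  0.186]), np.float64(6.4))
rim centre [0.4355 0.0366 0.0882]
[[ 0.9    0.437 -0.001]
 [ 0.437 -0.9    0.001]
 [-0.    -0.001 -1.   ]]
```

```bash
cat > rel.py <<'E'
import numpy as np,sys
from scipy.spatial.transform import Rotation as Ro
from workcell import status,manip
O=np.array([.4293,.0597,.042]);A=np.array([.119,-.444,0]);A[2]=np.sqrt(1-A@A);RIM=O+A*.052
def frame(z,y=(.966,.259,0)):
    z=np.array(z,float);y=np.array(y,float);y-=z*(y@z);y/=np.linalg.norm(y);return Ro.from_matrix(np.c_[np.cross(y,z),y,z])
def rel(p,rot=None):
    s=status.get_obs();T=Ro.from_quat(s['ee_rot']);d=T.inv().apply(np.array(p)-s['position'])
    r=np.zeros(3) if rot is None else (T.inv()*rot).as_rotvec(degrees=True)
    return r.round(2),d.round(4)
def st():
    s=status.get_obs();print('t',round(s['clock'],2),'p',s['position'].round(4),'z',Ro.from_quat(s['ee_rot']).as_matrix()[:,2].round(3),'y',Ro.from_quat(s['ee_rot']).as_matrix()[:,1].round(3),'F',s['ft_force'].round(1),'w',round(s['grip_width'],3),'gf',round(s['grasp_force'],1),'q',s['joint_pos'].round(2),'tip',manip.tip_extent)
E
python3 - <<'E'
from rel import *
print(rel([.45,-.04,.36],frame(-A))); print(rel([.273,-.562,.36]))
E
```

```text
(array([ 18.81,  22.8 , -77.52]), array([ 0.3874, -0.3924, -0.1149]))
(array([0., 0., 0.]), array([ 0.0003, -0.    , -0.1154]))
```

Call:
play_rows(plan=[0,0,0,0,0,-0.06,1,0,0,0,0,0,-0.115,1,1.9,2.3,-7.8,0.039,-0.039,-0.115,1,3.8,4.6,-15.5,0.077,-0.078,-0.115,1,5.6,6.8,-23.3,0.116,-0.118,-0.115,1,7.5,9.1,-31,0.155,-0.157,-0.115,1,9.4,11.4,-38.8,0.194,-0.196,-0.115,1,11.3,13.7,-46.5,0.232,-0.235,-0.115,1,13.2,16,-54.3,0.271,-0.275,-0.115,1,15,18.2,-62,0.31,-0.314,-0.115,1,16.9,20.5,-69.8,0.349,-0.353,-0.115,1,18.8,22.8,-77.5,0.387,-0.392,-0.115,1,18.8,22.8,-77.5,0.387,-0.392,-0.115,1,18.8,22.8,-77.5,0.387,-0.392,-0.115,1,18.8,22.8,-77.5,0.387,-0.392,-0.115,1,18.8,22.8,-77.5,0.387,-0.392,-0.115,1])

```text
clock: 2.1
position: [0.4498, -0.0415, 0.3603]
ee_rot: [0.592, 0.77, 0.144, -0.187]
ft_force: [-0.1, -0.1, 0.5]
grip_width: 1.003
grasp_force: 0.0
```

```bash
python3 - <<'E'
from rel import *
st(); print(rel(RIM+A*.10,frame(-A)))
E
```

```text
t 2.1 p [ 0.4498 -0.0415  0.3603] z [-0.117  0.443 -0.889] y [0.966 0.257 0.   ] F [-0.1 -0.1  0.5] w 1.003 gf 0.0 q [ 0.75  0.11 -0.51  1.58 -0.36  1.7   0.49] tip 0.014
(array([ 0.07,  0.09, -0.11]), array([-0.0545,  0.0063,  0.1782]))
```

Call:
play_rows(plan=[0,0,0,-0.027,0.003,0.05,1,0,0,0,-0.0545,0.006,0.1,1,0,0,0,-0.0545,0.006,0.15,1,0,0,0,-0.0545,0.006,0.19,1,0,0,0,-0.0545,0.006,0.218,1,0,0,0,-0.0545,0.006,0.218,1,0,0,0,-0.0545,0.006,0.218,1])

```text
clock: 2.98
position: [0.4432, 0.0098, 0.1426]
ee_rot: [0.592, 0.771, 0.144, -0.186]
ft_force: [0.4, 0.0, 0.6]
grip_width: 1.001
grasp_force: 0.0
```

```bash
python3 - <<'E'
from rel import *
from workcell import viewer
import cv2
st(); print(rel(RIM+A*.005,frame(-A)))
W=viewer.camera_model('wrist');w=viewer.camera('wrist');s=viewer.camera('scene');t=viewer.camera('top')
cv2.imwrite('w1.png',w[:,:,::-1])
R,t_=np.array(W['R']),np.array(W['t'])
c=R@RIM+t_;print('rim px',c[:2]/c[2]*W['fx']+[W['cx'],W['cy']])
a=cv2.resize(w[:,:,::-1],(420,315)); b=cv2.resize(s[110:200,140:220][:,:,::-1],None,fx=4.5,fy=4.5,interpolation=2); c=cv2.resize(t[230:300,230:320][:,:,::-1],None,fx=4,fy=4,interpolation=2)
o=np.zeros((600,800,3),np.uint8);o[:315,:420]=a;o[:b.shape[0],430:430+b.shape[1]]=b;o[318:318+c.shape[0],:c.shape[1]]=c;cv2.imwrite('pics/pre.png',o)
E
```

```text
t 2.98 p [0.4432 0.0098 0.1426] z [-0.117  0.443 -0.889] y [0.966 0.257 0.002] F [0.4 0.  0.6] w 1.001 gf 0.0 q [ 0.69  0.24 -0.55  1.92 -0.33  1.22  0.54] tip 0.014
(array([ 0.12,  0.12, -0.04]), array([-0.0001, -0.0007,  0.0562]))
rim px [254.58786681 210.26438575]
```

View pics/pre.png

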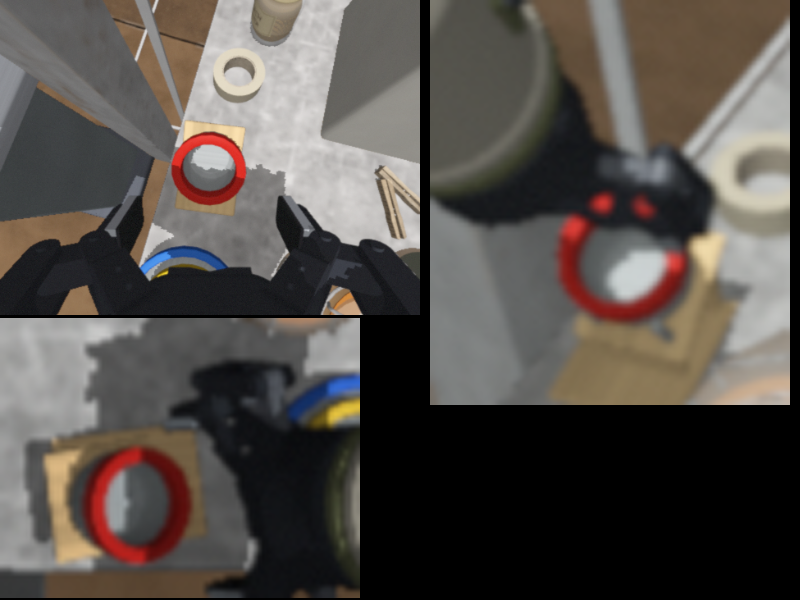

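The wrist view shows the rim centred at about (209,168) in its 420-px panel, with pad tips at (118,237) and (284,240). I'll refine the rim fit with this camera and check the tip depth.

```bash
python3 - <<'E'
from rel import *
from fit import *
import fit as F
F.HSV={'red':[((0,110,50),(8,255,255)),((170,110,50),(180,255,255))]}
W=viewer.camera_model('wrist');im=cv2.imread('w1.png')[:,:,::-1].copy()
k=mask(im,'red',(190,140,320,270));ys,xs=np.nonzero(k);print(cv2.boundingRect(k),W['fx'])
S=(np.c_[xs,ys]@DIR.T).max(0)
for fz in (0,1):
    def full(q): return np.array([q[0],q[1],.042+fz*q[2],A[0],A[1]])
    def f(q): return (proj(W,band(full(q),.034,.052))@DIR.T).max(0)-S-q[3]*100
    s=least_squares(f,[.43,.06,0,0],x_scale=.01);print(full(s.x).round(4),s.x[3]*100,np.abs(s.fun).mean())
st_=status.get_obs();T=Ro.from_quat(st_['ee_rot'])
for z in (0.0,.007,.014):
  print(z,(proj(W,st_['position']+T.apply([[sx*.011,sy*.0425,z] for sy in(-1,1) for sx in(-1,1)]))*420/512).round(0).tolist())
E
```

```text
(209, 161, 91, 89) 278.87968985417695
[ 0.4289  0.0603  0.042   0.119  -0.444 ] 0.8398225628620575 0.2701556108533664
[ 0.4292  0.0591  0.0525  0.119  -0.444 ] 3.246735669158169 0.2674929803078845
0.0 [[145.0, 223.0], [142.0, 192.0], [274.0, 223.0], [277.0, 192.0]]
0.007 [[148.0, 217.0], [145.0, 187.0], [272.0, 217.0], [274.0, 187.0]]
0.014 [[150.0, 211.0], [148.0, 183.0], [269.0, 211.0], [272.0, 183.0]]
```

```bash
python3 - <<'E'
from rel import *
from fit import *
W=viewer.camera_model('wrist');im=cv2.imread('w1.png')
s=status.get_obs();T=Ro.from_quat(s['ee_rot'])
b=cv2.resize(im[170:330,130:400],(810,480),interpolation=2)[:, :800].copy()
for z,c in ((.014,(0,255,0)),(.001,(255,255,0)),(-.012,(255,0,255))):
  for p in proj(W,s['position']+T.apply([[sx*.011,sy*.0425,z] for sy in(-1,1) for sx in(-1,1)])):
    cv2.circle(b,(int((p[0]-130)*3),int((p[1]-170)*3)),4,c,-1)
cv2.imwrite('pics/w1c.png',b)
E
```

```text
(no output)
```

View pics/w1c.png

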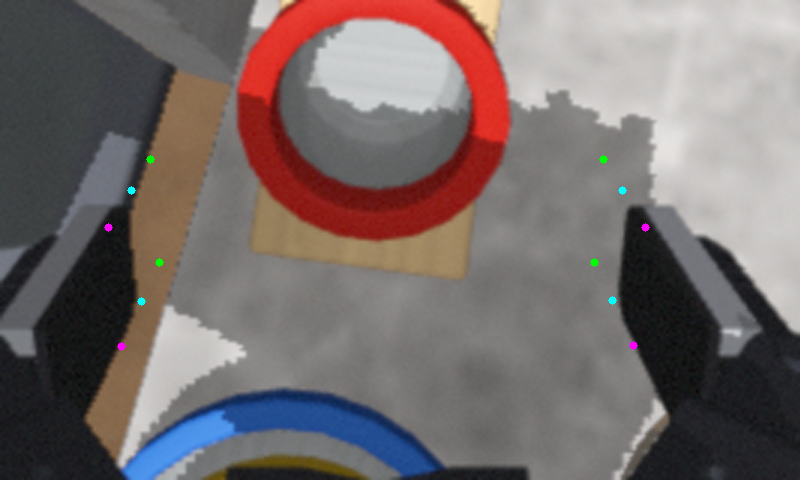

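Call:
play_rows(plan=[0,0,0,0,0,0,0.82,0,0,0,0,0,0,0.82,0,0,0,0,0,0,0.82,0,0,0,0,0,0,0.82])

```text
clock: 3.62
position: [0.4424, 0.0107, 0.1416]
ee_rot: [0.592, 0.771, 0.144, -0.187]
ft_force: [0.0, 0.1, 0.4]
grip_width: 0.819
grasp_force: 0.0
```

```bash
python3 - <<'E'
from rel import *
from fit import *
st()
W=viewer.camera_model('wrist');s=status.get_obs();im=viewer.camera('wrist')[:,:,::-1]
T=Ro.from_quat(s['ee_rot'])
b=cv2.resize(im[170:330,130:400],(810,480),interpolation=2)[:, :800].copy()
for z,c in ((.014,(0,255,0)),(.006,(255,255,0)),(.001,(255,0,255))):
  for p in proj(W,s['position']+T.apply([[sx*.011,sy*.0425*s['grip_width'],z] for sy in(-1,1) for sx in(-1,1)])):
    cv2.circle(b,(int((p[0]-130)*3),int((p[1]-170)*3)),3,c,-1)
cv2.imwrite('pics/w2c.png',b)
E
```

```text
t 3.62 p [0.4424 0.0107 0.1416] z [-0.118  0.443 -0.889] y [0.966 0.259 0.   ] F [0.  0.1 0.4] w 0.819 gf 0.0 q [ 0.68  0.24 -0.55  1.92 -0.33  1.22  0.54] tip 0.014
```

View pics/w2c.png

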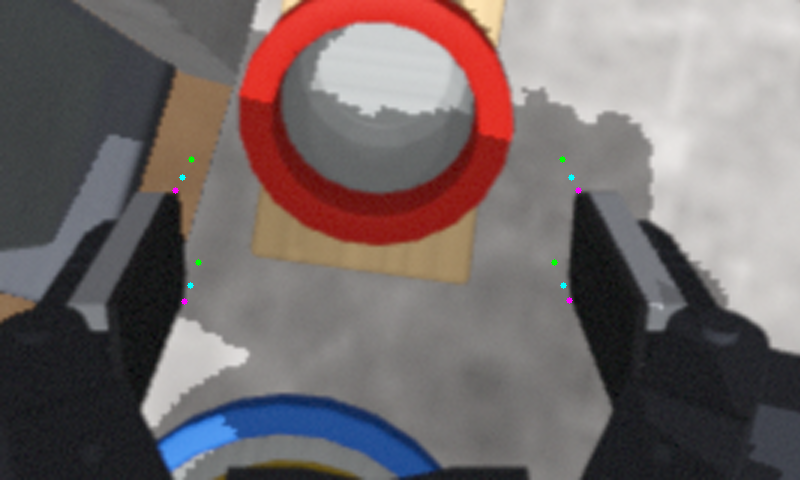

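```bash
sed -i 's/\[.4293,.0597,.042\]/[.4291,.06,.042]/' rel.py; python3 -c "
from rel import *
print(rel(RIM-A*.0075,frame(-A)))"
```

```text
(array([ 0.03,  0.07, -0.01]), array([-0.0003, -0.0002,  0.0674]))
```

Call:
play_rows(plan=[0,0,0,0,0,0,1,0,0,0,0,0,0,1,0,0,0,0,0,0.02,1,0,0,0,0,0,0.04,1,0,0,0,0,0,0.055,1,0,0,0,0,0,0.067,1,0,0,0,0,0,0.067,1,0,0,0,0,0,0.067,1,0,0,0,0,0,0.067,1])

```text
clock: 4.8
position: [0.435, 0.04, 0.0825]
ee_rot: [0.592, 0.771, 0.144, -0.187]
ft_force: [-1.5, -0.5, 0.2]
grip_width: 1.001
grasp_force: 0.0
```

```bash
python3 -c "
from rel import *
st();print(rel(RIM-A*.0075,frame(-A)))"
```

```text
t 4.8 p [0.435  0.04   0.0825] z [-0.117  0.443 -0.889] y [0.966 0.258 0.001] F [-1.5 -0.5  0.2] w 1.001 gf 0.0 q [ 0.64  0.3  -0.57  2.   -0.33  1.07  0.52] tip 0.014
(array([ 0.08,  0.1 , -0.02]), array([-0.0001, -0.0005,  0.001 ]))
```

Close.

Call:
play_rows(plan=[0,0,0,0,0,0,0.9,0,0,0,0,0,0,0.84,0,0,0,0,0,0,0.8,0,0,0,0,0,0,0.75,0,0,0,0,0,0,0.7,0,0,0,0,0,0,0.7,0,0,0,0,0,0,0.7], squeeze=35)

```text
clock: 5.68
position: [0.4348, 0.0399, 0.0827]
ee_rot: [0.592, 0.771, 0.144, -0.187]
ft_force: [-3.5, -3.7, 10.5]
grip_width: 0.784
grasp_force: 36.3
```

Call:
play_rows(plan=[0,0,0,0,0,-0.01,0.7,0,0,0,0,0,-0.025,0.7,0,0,0,0,0,-0.05,0.7,0,0,0,0,0,-0.075,0.7,0,0,0,0,0,-0.1,0.7,0,0,0,0,0,-0.1,0.7,0,0,0,0,0,-0.1,0.7])

```text
clock: 6.55
position: [0.446, -0.0037, 0.1705]
ee_rot: [0.592, 0.771, 0.144, -0.187]
ft_force: [-0.0, -0.8, -1.2]
grip_width: 0.786
grasp_force: 39.4
```

```bash
python3 - <<'E'
from rel import *
from fit import *
import fit as F
F.HSV={'red':[((0,110,50),(8,255,255)),((170,110,50),(180,255,255))]}
st()
W=viewer.camera_model('wrist');s=status.get_obs();w=viewer.camera('wrist');sc=viewer.camera('scene')
T=Ro.from_quat(s['ee_rot']);z=T.as_matrix()[:,2]
rim=s['position']+z*-.0065
P=band(np.r_[rim+z*.052,-z[:2]],.034,.052)
b=cv2.resize(w[:,:,::-1],(800,600),interpolation=2)
for p in proj(W,P)*800/512: cv2.circle(b,tuple(int(v) for v in p),1,(0,255,0),-1)
b[:240,:240]=cv2.resize(sc[110:200,150:240][:,:,::-1],(240,240),interpolation=2)
cv2.imwrite('pics/held.png',b)
print('to above nest',rel([.447,-.105,.18],frame([0,0,-1])))
E
```

```text
t 6.55 p [ 0.446  -0.0037  0.1705] z [-0.119  0.443 -0.889] y [ 0.966  0.259 -0.   ] F [-0.  -0.8 -1.2] w 0.786 gf 39.4 q [ 0.7   0.22 -0.54  1.88 -0.33  1.3   0.55] tip 0.014
to above nest (array([-4.000e-02, -2.733e+01,  1.000e-02]), array([-0.0829, -0.0252, -0.0539]))
```

View pics/held.png

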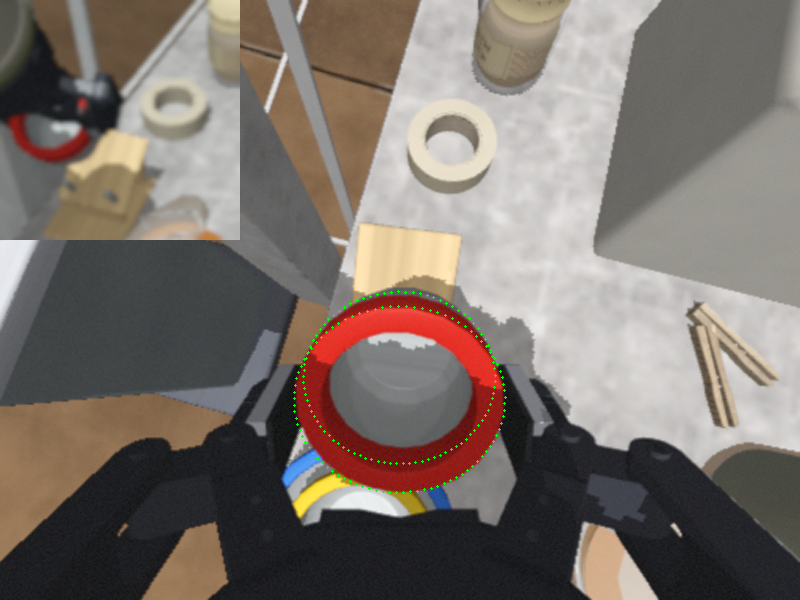

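The cover is held square to the tool: the overlaid rim model at (298–505, 290–490) coincides with the picture. Level it and carry it over the nest.

Call:
play_rows(plan=[0,-4.5,0,-0.014,-0.004,-0.012,0.7,0,-9,0,-0.028,-0.008,-0.025,0.7,0,-13.6,0,-0.041,-0.013,-0.036,0.7,0,-18.2,0,-0.055,-0.017,-0.045,0.7,0,-22.8,0,-0.069,-0.021,-0.05,0.7,0,-27.3,0,-0.083,-0.025,-0.054,0.7,0,-27.3,0,-0.083,-0.025,-0.054,0.7,0,-27.3,0,-0.083,-0.025,-0.054,0.7,0,-27.3,0,-0.083,-0.025,-0.054,0.7])

```text
clock: 7.78
position: [0.4477, -0.1054, 0.1807]
ee_rot: [0.609, 0.793, 0.0, -0.0]
ft_force: [0.3, 0.1, 0.1]
grip_width: 0.786
grasp_force: 39.5
```

```bash
python3 - <<'E'
from rel import *
from fit import *
import fit as F
F.HSV={'red':[((0,110,50),(8,255,255)),((170,110,50),(180,255,255))]}
st()
W=viewer.camera_model('wrist');s=status.get_obs();w=viewer.camera('wrist')
tp=viewer.camera('top');sc=viewer.camera('scene')
T=Ro.from_quat(s['ee_rot']);z=T.as_matrix()[:,2]
k=mask(w,'red',(150,150,380,384));ys,xs=np.nonzero(k);S=(np.c_[xs,ys]@DIR.T).max(0)
P0=s['position']
def pose(q): return np.r_[P0+[q[0],q[1],-.0455],q[2],q[3]]
def f(q): return (proj(W,band(pose(q),.034,.052))@DIR.T).max(0)-S-q[4]*100
r=least_squares(f,np.zeros(5),x_scale=.01);print('cover rel tcp',r.x[:2].round(4),'tilt',np.degrees(r.x[2:4]).round(1),'margin',r.x[4]*100,np.abs(r.fun).mean())
b=cv2.resize(w[:,:,::-1],(480,360));c=cv2.resize(sc[150:265,100:220][:,:,::-1],None,fx=2.6,fy=2.6,interpolation=2)
o=np.zeros((600,800,3),np.uint8);o[:360,:480]=b;o[:c.shape[0],484:484+c.shape[1]]=c
d=cv2.resize(tp[220:300,260:380][:,:,::-1],None,fx=2.9,fy=2.9,interpolation=2);o[364:364+d.shape[0],:d.shape[1]]=d
cv2.imwrite('pics/over.png',o)
print(rel([.447,-.105,.18],frame([0,0,-1])))
E
```

```text
t 7.78 p [ 0.4477 -0.1054  0.1807] z [-0.     0.001 -1.   ] y [0.966 0.258 0.   ] F [0.3 0.1 0.1] w 0.786 gf 39.5 q [ 0.65  0.05 -0.53  1.94  0.03  1.16  0.38] tip 0.014
cover rel tcp [0.0015 0.0001] tilt [-2.1 -1.3] margin 0.7662617256676028 0.4386027541523447
(array([ 0.02, -0.03, -0.04]), array([ 0.0007, -0.0006,  0.0007]))
```

View pics/over.png

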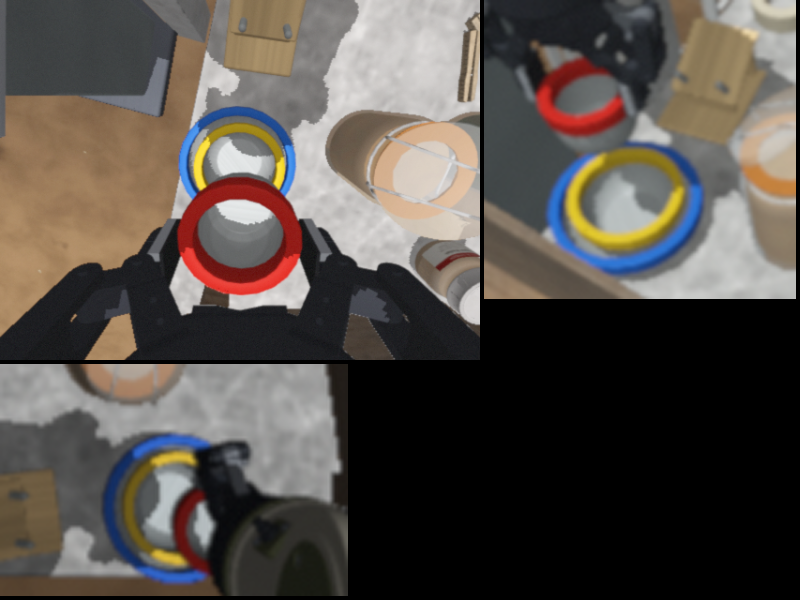

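Over the nest the cover is level, and the small red rim in the top panel sits where the parallax predicts. Descend most of the way.

Call:
play_rows(plan=[0,0,0,0.001,-0.001,0.02,0.7,0,0,0,0.001,-0.001,0.045,0.7,0,0,0,0.001,-0.001,0.07,0.7,0,0,0,0.001,-0.001,0.09,0.7,0,0,0,0.001,-0.001,0.105,0.7,0,0,0,0.001,-0.001,0.115,0.7,0,0,0,0.001,-0.001,0.115,0.7,0,0,0,0.001,-0.001,0.115,0.7])

```text
clock: 8.93
position: [0.447, -0.1049, 0.0664]
ee_rot: [0.609, 0.793, 0.0, 0.001]
ft_force: [0.4, 0.2, -1.4]
grip_width: 0.783
grasp_force: 39.4
```

Call:
play_rows(plan=[0,0,0,0,0,0.003,0.7,0,0,0,0,0,0.005,0.7,0,0,0,0,0,0.007,0.7,0,0,0,0,0,0.009,0.7,0,0,0,0,0,0.01,0.7,0,0,0,0,0,0.01,0.7,0,0,0,0,0,0.01,0.7])

```text
clock: 9.8
position: [0.4466, -0.1049, 0.0559]
ee_rot: [0.609, 0.793, 0.0, 0.0]
ft_force: [0.2, 0.1, 0.3]
grip_width: 0.788
grasp_force: 39.4
```

Call:
play_rows(plan=[0,0,0,0,0,0.001,0.7,0,0,0,0,0,0.001,0.7,0,0,0,0,0,0.002,0.7,0,0,0,0,0,0.002,0.7])

```text
clock: 10.3
position: [0.4468, -0.1049, 0.055]
ee_rot: [0.609, 0.793, -0.0, 0.0]
ft_force: [-6.5, 1.6, 18.4]
grip_width: 0.78
grasp_force: 49.1
```

Contact came at TCP z 0.055, against about 0.0537 expected. I'll relax the push slightly and check the seating by image fit.

Call:
play_rows(plan=[0,0,0,0,0,-0.001,0.7,0,0,0,0,0,-0.001,0.7])

```text
clock: 10.55
position: [0.4467, -0.1049, 0.0552]
ee_rot: [0.609, 0.793, 0.0, 0.0]
ft_force: [-2.1, 0.8, 7.6]
grip_width: 0.779
grasp_force: 43.6
```

```bash
cat > chk.py <<'E'
from rel import *
from fit import *
import fit as F
F.HSV={'red':[((0,110,50),(8,255,255)),((170,110,50),(180,255,255))],'yellow':[((21,120,60),(34,255,255))]}
st()
W=viewer.camera_model('wrist');w=viewer.camera('wrist');sc=viewer.camera('scene');tp=viewer.camera('top')
b=cv2.resize(w[:,:,::-1],(480,360));c=cv2.resize(sc[180:265,100:200][:,:,::-1],None,fx=3.1,fy=3.1,interpolation=2)
d=cv2.resize(tp[230:300,270:370][:,:,::-1],None,fx=3.3,fy=3.3,interpolation=2)
o=np.zeros((600,800,3),np.uint8);o[:360,:480]=b;o[:c.shape[0],484:484+c.shape[1]]=c;o[364:364+d.shape[0],:d.shape[1]]=d
import sys;cv2.imwrite(f'pics/{sys.argv[1]}.png',o);cv2.imwrite('wl.png',w[:,:,::-1])
E
python3 chk.py seat
```

```text
t 10.55 p [ 0.4467 -0.1049  0.0552] z [ 0.001 -0.    -1.   ] y [0.966 0.259 0.001] F [-2.1  0.8  7.6] w 0.779 gf 43.6 q [ 0.62  0.22 -0.52  2.06  0.14  0.89  0.28] tip 0.014
```

View pics/seat.png

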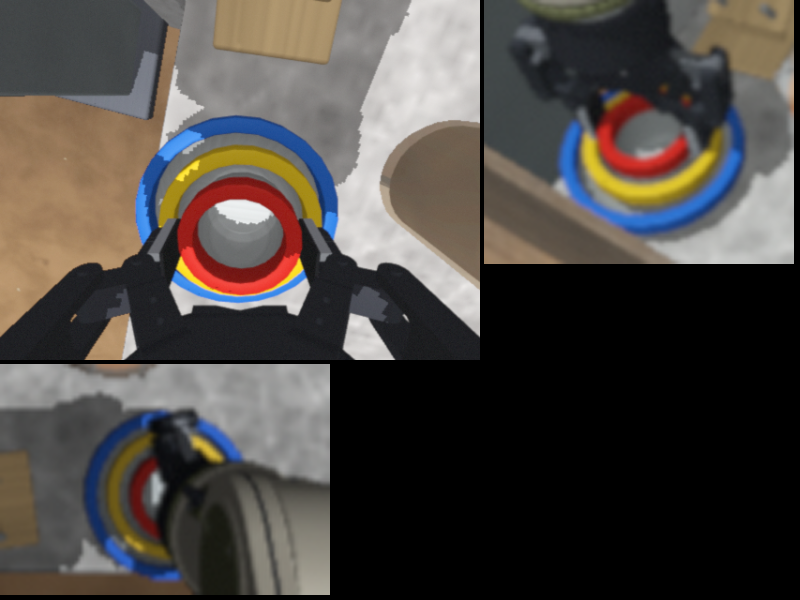

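The cover is in the nest with its rim concentric in the yellow one and the fingertips above the yellow rim. Release gently and withdraw.

Call:
play_rows(plan=[0,0,0,0,0,0,0.78,0,0,0,0,0,0,0.8,0,0,0,0,0,0,0.82,0,0,0,0,0,0,0.86,0,0,0,0,0,0,0.92,0,0,0,0,0,0,0.96,0,0,0,0,0,0,0.96,0,0,0,0,0,-0.01,0.96,0,0,0,0,0,-0.03,0.96,0,0,0,0,0,-0.06,1,0,0,0,0,0,-0.1,1,0,0,0,0,0,-0.15,1,0,0,0,0,0,-0.2,1,0,0,0,0,0,-0.2,1,0,0,0,0,0,-0.2,1], squeeze=20)

```text
clock: 12.58
position: [0.4462, -0.1048, 0.2547]
ee_rot: [0.609, 0.793, 0.0, 0.0]
ft_force: [-0.4, 0.2, -0.2]
grip_width: 0.997
grasp_force: 0.0
```

```bash
python3 chk.py done; python3 - <<'E'
from rel import *
from fit import *
import fit as F
F.HSV={'red':[((0,110,50),(8,255,255)),((170,110,50),(180,255,255))],'yellow':[((21,120,60),(34,255,255))],'blue':[((102,130,60),(122,255,255))]}
W=viewer.camera_model('wrist');w=cv2.imread('wl.png')[:,:,::-1].copy()
for c,z in(('red',.008),('yellow',.004),('blue',0)):
    ys,xs=np.nonzero(mask(w,c,(100,50,420,384)));S=(np.c_[xs,ys]@DIR.T).max(0)
    f=lambda q:(proj(W,band([q[0],q[1],z,q[2],q[3]],*SZ[c]))@DIR.T).max(0)-S-q[4]*100
    r=least_squares(f,[.447,-.105,0,0,0],x_scale=.01,loss='soft_l1');print(c,r.x[:2].round(4),'tilt',np.degrees(r.x[2:4]).round(1),r.x[4]*100,np.abs(r.fun).mean())
E
```

```text
t 12.57 p [ 0.4462 -0.1048  0.2547] z [ 0. -0. -1.] y [0.966 0.259 0.   ] F [-0.4  0.2 -0.2] w 0.997 gf 0.0 q [ 0.67 -0.02 -0.53  1.84 -0.01  1.32  0.41] tip 0.014
red [ 0.447  -0.1101] tilt [0.9 7.6] 0.73123709668613 0.22376145170977535
yellow [ 0.4452 -0.1036] tilt [1.2 0.1] 0.4291292826809666 0.1448211803223544
blue [ 0.4439 -0.1047] tilt [-0.1  1.6] 1.0176084822011429 0.1593569910867347
```

View pics/done.png

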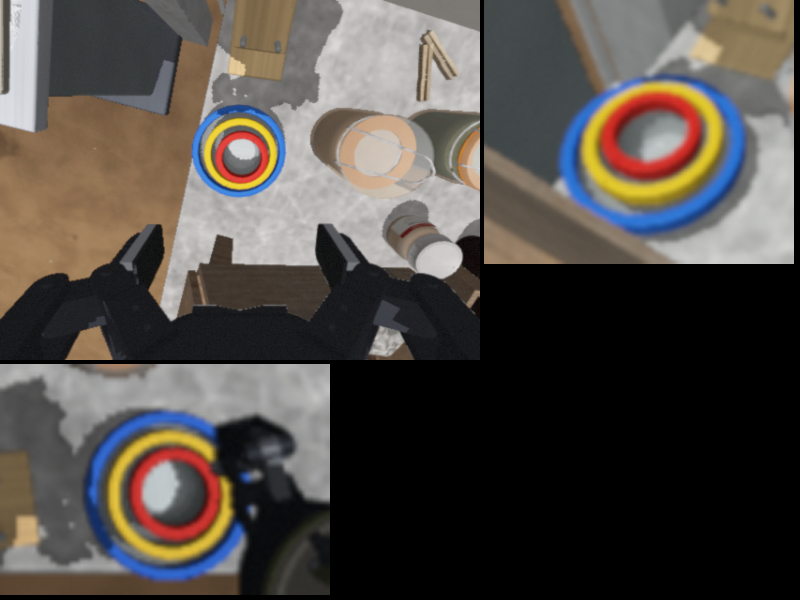

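The nest looks concentric in all panels (red about (242,157) in the wrist view). The single-view tilt is weakly determined, so I'll do a joint fit.

```bash
python3 - <<'E'
from rel import *
from fit import *
import fit as F
F.HSV={'red':[((0,110,50),(8,255,255)),((170,110,50),(180,255,255))],'yellow':[((21,120,60),(34,255,255))]}
ims={n:viewer.camera(n) for n in('scene','top','wrist')};M={n:viewer.camera_model(n) for n in ims}
ROI={'scene':(110,190,190,260),'top':(285,240,342,300),'wrist':(190,100,330,215)}
for c,z in(('red',.008),('yellow',.004)):
  for V in(['scene','top','wrist'],['scene','wrist'],['scene','top']):
    if c=='yellow' and 'top' in V: continue
    obs=[]
    for n in V:
        ys,xs=np.nonzero(mask(ims[n],c,ROI[n]));obs.append((M[n],(np.c_[xs,ys]@DIR.T).max(0)))
    f=lambda q:np.concatenate([(proj(m,band(q[:5],*SZ[c]))@DIR.T).max(0)-s-q[5+i]*100 for i,(m,s) in enumerate(obs)])
    r=least_squares(f,[.447,-.105,z,0,0]+[0]*len(V),x_scale=.01,loss='soft_l1');print(c,V,r.x[:3].round(4),'tilt',np.degrees(r.x[3:5]).round(1),(r.x[5:]*100).round(1),np.abs(r.fun).mean().round(2))
    g=lambda q:f(np.r_[q[:3],0,0,q[3:]]);r=least_squares(g,[.447,-.105,z]+[0]*len(V),x_scale=.01,loss='soft_l1');print('   level',r.x[:3].round(4),(r.x[3:]*100).round(1),np.abs(r.fun).mean().round(2))
E
```

```text
red ['scene', 'top', 'wrist'] [ 0.4506 -0.11    0.0061] tilt [-2.   6.2] [0.8 0.3 0.4] 0.28
   level [ 0.4491 -0.1054  0.006 ] [1.1 0.3 0.5] 0.33
red ['scene', 'wrist'] [ 0.4516 -0.1096  0.0059] tilt [-3.1  5.8] [0.7 0.4] 0.27
   level [ 0.4492 -0.1053  0.0057] [1.1 0.4] 0.34
red ['scene', 'top'] [ 0.4524 -0.1092  0.0065] tilt [-4.   4.8] [0.8 0.3] 0.28
   level [ 0.4492 -0.1055  0.0061] [1.1 0.3] 0.33
yellow ['scene', 'wrist'] [ 0.4478 -0.1055  0.0026] tilt [-1.1  2.3] [0.6 0.2] 0.23
   level [ 0.4472 -0.1042  0.0028] [0.8 0.2] 0.24
```

Call:
play_rows(plan=[0,0,0,0,0,0.04,1,0,0,0,0,0,0.08,1,0,0,0,0,0,0.1,1,0,0,0,0,0,0.11,1,0,0,0,0,0,0.11,1,0,0,0,0,0,0.11,1])

```text
clock: 13.62
position: [0.447, -0.105, 0.1457]
ee_rot: [0.609, 0.793, 0.0, 0.001]
ft_force: [0.0, 0.4, 0.2]
grip_width: 1.001
grasp_force: 0.0
```

```bash
cat > tilt.py <<'E'
from rel import *
from fit import *
import fit as F,pickle,sys
F.HSV={'red':[((0,110,50),(8,255,255)),((170,110,50),(180,255,255))],'yellow':[((21,120,60),(34,255,255))]}
W=viewer.camera_model('wrist');w=viewer.camera('wrist');R=np.array(W['R']);print('cam',(-R.T@W['t']).round(3),'fwd',R[2].round(2))
cv2.imwrite(sys.argv[1],w[:,:,::-1])
L=pickle.load(open('v.pkl','rb')) if len(sys.argv)>2 else []
L.append((W,w));pickle.dump(L,open('v.pkl','wb'))
ring=lambda p,r,h:band(p,r,h)[:90]
for c,z,ri in(('red',.008,.025),('yellow',.004,.039)):
    O=[]
    for m,im in L:
        k=mask(im,c,(100,60,420,384));cs,h=cv2.findContours(k,cv2.RETR_CCOMP,cv2.CHAIN_APPROX_NONE)
        i=max(range(len(cs)),key=lambda i:(h[0][i][3]<0)*cv2.contourArea(cs[i]));out=cs[i][:,0]
        hs=[cs[j][:,0] for j in range(len(cs)) if h[0][j][3]==i];inn=max(hs,key=lambda q:cv2.contourArea(q)) if hs else None
        O.append((m,(out@DIR.T).max(0),None if inn is None else (inn@DIR.T).max(0)));print(c,cv2.boundingRect(out),None if inn is None else cv2.boundingRect(inn))
    def f(q):
        e=[]
        for i,(m,s,t) in enumerate(O):
            e.append((proj(m,band(q[:5],*SZ[c]))@DIR.T).max(0)-s-q[5+2*i]*100)
            if t is not None:
                a=(proj(m,ring(q[:5],ri,SZ[c][1]))@DIR.T).max(0);b=(proj(m,ring(q[:5],ri,SZ[c][1]-.015))@DIR.T).max(0)
                e.append(np.minimum(a,b)-t-q[6+2*i]*100)
        return np.concatenate(e)
    r=least_squares(f,[.447,-.105,z,0,0]+[0]*2*len(O),x_scale=.01,loss='soft_l1');print(c,r.x[:3].round(4),'tilt',np.degrees(r.x[3:5]).round(1),(r.x[5:]*100).round(1),np.abs(r.fun).mean().round(2))
    r=least_squares(lambda q:f(np.r_[q[:3],0,0,q[3:]]),[.447,-.105,z]+[0]*2*len(O),x_scale=.01,loss='soft_l1');print('  level',r.x[:3].round(4),np.abs(r.fun).mean().round(2))
E
python3 tilt.py a1.png; python3 -c "
from rel import *;st()"
```

```text
cam [ 0.427 -0.032  0.276] fwd [ 0.08 -0.29 -0.95]
red (217, 156, 82, 80) (228, 168, 60, 54)
red [ 0.4537 -0.1224 -0.0433] tilt [0.2 0.9] [-6.8 -6.3] 0.33
  level [ 0.4548 -0.1249 -0.0532] 0.34
yellow (200, 135, 112, 108) (211, 147, 90, 91)
yellow [ 0.5706 -0.5021 -1.3084] tilt [-18.   -8.8] [-46.7 -39.3] 0.9
  level [  3733.3036 -13464.0563 -43939.1723] 0.96
t 13.68 p [ 0.4471 -0.105   0.1458] z [ 0.002 -0.001 -1.   ] y [0.966 0.258 0.002] F [-0.6  0.5 -0.1] w 1.003 gf 0.0 q [ 0.66  0.09 -0.54  1.98  0.05  1.08  0.35] tip 0.014
```

```bash
python3 - <<'E'
from fit import *
import fit as F,pickle
F.HSV={'red':[((0,110,50),(8,255,255)),((170,110,50),(180,255,255))],'yellow':[((21,120,60),(34,255,255))]}
m,im=pickle.load(open('v.pkl','rb'))[0]
for c,z,ri in(('red',.008,.025),('yellow',.004,None)):
    k=mask(im,c,(100,60,420,384));cs,h=cv2.findContours(k,cv2.RETR_CCOMP,cv2.CHAIN_APPROX_NONE)
    i=max(range(len(cs)),key=lambda i:(h[0][i][3]<0)*cv2.contourArea(cs[i]));S=(cs[i][:,0]@DIR.T).max(0)
    inn=max([cs[j][:,0] for j in range(len(cs)) if h[0][j][3]==i],key=cv2.contourArea);mm=np.zeros_like(k);cv2.fillPoly(mm,[inn],255)
    ys,xs=np.nonzero(mm&~k);t=(np.c_[xs,ys]@DIR.T).max(0)
    def f(q,tx,ty,o=1,inner=1):
        p=[q[0],q[1],z,tx,ty];e=[]
        if o:e.append((proj(m,band(p,*SZ[c]))@DIR.T).max(0)-S-q[2]*100)
        if ri and inner:
            P=[cv2.convexHull(proj(m,band(p,ri,SZ[c][1])[a:a+90]).astype(np.float32)) for a in(0,90)]
            I=cv2.intersectConvexConvex(*P)[1][:,0];e.append((I@DIR.T).max(0)-t-q[3]*100)
        return np.concatenate(e)
    for o,inner in((1,1),(1,0),(0,1)):
        if not ri and not o: continue
        g=lambda q:f(q[:4],q[4],q[5],o,inner)
        r=least_squares(g,[.447,-.105,0,0,0,0],x_scale=.01,diff_step=1e-3,loss='soft_l1')
        print(c,o,inner,r.x[:2].round(4),'tilt',np.degrees(r.x[4:]).round(1),(r.x[2:4]*100).round(1),np.abs(r.fun).mean().round(3))
        for ty in(-3,0,3,6):
            r=least_squares(lambda q:f(q,0,np.radians(ty),o,inner),[.447,-.105,0,0],x_scale=.01,diff_step=1e-3);print('  ty',ty,np.abs(r.fun).mean().round(3),r.x[:2].round(4))
E
```

```text
red 1 1 [ 0.4491 -0.1068] tilt [-0.3  2.1] [ 1.  -0.2] 0.383
  ty -3 0.498 [ 0.4489 -0.1031]
  ty 0 0.412 [ 0.4489 -0.1053]
  ty 3 0.392 [ 0.4489 -0.1075]
  ty 6 0.456 [ 0.4489 -0.1097]
red 1 0 [ 0.4458 -0.1022] tilt [ 4.1 -4.3] [  0.7 338.2] 0.274
  ty -3 0.309 [ 0.4488 -0.103 ]
  ty 0 0.346 [ 0.4488 -0.1051]
  ty 3 0.361 [ 0.4487 -0.1072]
  ty 6 0.353 [ 0.4487 -0.1094]
red 0 1 [ 0.4495 -0.1081] tilt [-0.5  3.4] [17.1 -0. ] 0.26
  ty -3 0.664 [ 0.449  -0.1032]Traceback (most recent call last):
  File "<stdin>", line 23, in <module>
    return func(*args, **kwargs)
    result = trf(vector_fun.fun, vector_fun.jac, x0, f0, J0, lb, ub, ftol, xtol,
                 gtol, max_nfev, x_scale, loss_function, tr_solver,
                 tr_options.copy(), verbose, callback=callback_wrapped)
    return trf_no_bounds(
        fun, jac, x0, f0, J0, ftol, xtol, gtol, max_nfev, x_scale,
        loss_function, tr_solver, tr_options, verbose, callback=callback)
    f_new = fun(x_new)
    self._update_fun()
    ~~~~~~~~~~~~~~~~^^
    self.f = self.fun_wrapped(xp_copy(self.x))
             ~~~~~~~~~~~~~~~~^^^^^^^^^^^^^^^^^
    return np.atleast_1d(self.fun(x))
                         ~~~~~~~~^^^
    return self.f(x, *self.args, **self.kwargs)
           ~~~~~~^^^^^^^^^^^^^^^^^^^^^^^^^^^^^^
  File "<stdin>", line 23, in <lambda>
  File "<stdin>", line 15, in f
TypeError: 'NoneType' object is not subscriptable
```

The closer view gives a tilt within measurement noise of level, with heights and centring right and the gripper clear. Handing in.

```bash
python3 -c "
from workcell import manip
print(manip.hand_in())"
```

```text
the job is handed in; nothing more can be done
None
```

I set the small red-rimmed cover hollow side up in the yellow-rimmed medium one, lowered until it made contact and released, and handed the job in at about 14 s. Its height and centring match a seated cover, and the camera fits can't tell its tilt from level (the closest view gave about 2°).

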